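# Start the steriliser cycle of a bottle warmer

## Task

Start the sterilising cycle on the bottle warmer, working its keys one at a time, each pressed fully down: first the square key, which stays down, then the round key, letting it spring back; then turn the dial clockwise until it meets its stop, and only after that press and release the long bar-shaped key. Do not press the cross-shaped key, and leave the bottles, jug and pacifier box where they stand.

Things in the scene. Friction and masses are not known exactly. Their poses are not given: they have to be found in the camera images.
- warmer: bottle warmer, fixed: white deck 112 mm (x) by 220 mm (y, from -160 to +60), 45 mm high, and at its +y end a round lidded chamber 124 mm across, 103 mm high, centre at y +105 mm. Origin on the counter at mid x of the deck. Four black keys in a 2 by 2 grid at x -24 or +24, y -36 or +12 mm (which key is where varies); dial near y -111 mm. Axes are the world's at yaw 0
- key_square_top (a point): centre of the top face of the square key, 11 mm above the deck when up and 5 mm above it when down; moves with the key; x and y along the appliance's own x and y. Cap 24 x 24 mm
- key_square (a joint): square key, latching: it stays where it is pushed, about 2.5 N to move it. Its travel is 6 mm straight down; joint value in m, 0 = up, 0.006 = fully down
- key_round_top (a point): centre of the top face of the round key, 11 mm above the deck when up and 5 mm above it when down; moves with the key; x and y along the appliance's own x and y. Cap 26 mm across
- key_round (a joint): round key, springs back up; about 1.4 N to start, 4 N to hold fully down. Its travel is 6 mm straight down; joint value in m, 0 = up, 0.006 = fully down
- key_bar_top (a point): centre of the top face of the bar-shaped key, 11 mm above the deck when up and 5 mm above it when down; moves with the key; x and y along the appliance's own x and y. Cap 34 mm (x) by 11 mm (y)
- key_bar (a joint): long bar-shaped key, springs back up; about 1.4 N to start, 4 N to hold fully down. Its travel is 6 mm straight down; joint value in m, 0 = up, 0.006 = fully down
- key_cross_top (a point): centre of the top face of the cross-shaped key, 11 mm above the deck when up and 5 mm above it when down; moves with the key; x and y along the appliance's own x and y. A plus sign 27 mm across with 9 mm arms; not to be pressed
- key_cross (a joint): cross-shaped key, springs back up. Its travel is 6 mm straight down; joint value in m, 0 = up, 0.006 = fully down
- dial_grip (a point): point on the upright axis of the black dial at the height to grip, 37 mm above the deck. The dial is a bar 14 mm wide, 42 mm long and 32 mm tall (top 44 mm above the deck) on a 44 mm disc; the point's x axis runs along the bar (it turns with the dial), y across it. A thin white mark lies on the -x half of its top
- dial (a joint): dial angle in rad, grows when turned clockwise seen from above; it stays where it is left and has a rigid stop at each end of its travel, 0 and 2.0. It starts between 0.6 and 1.1
- bottle_left: empty glass bottle in a dark silicone sleeve, 62 mm across, 138 mm high, standing; origin under its centre; may stand on either side of the warmer
- bottle_right: the other, equal bottle with sleeve, 62 mm across, 138 mm high; origin under its centre
- pacifier_box: round clear plastic box with ribbed white twist cap, 80 mm across, 56 mm high, standing beyond the warmer; origin under its centre
- jug: small white ceramic jug, 74 mm across, 82 mm high, handle to its +y out to 62 mm; stands beyond the warmer; origin under its centre
There are look-alikes about, which are no part of the job. What is shaped like the pacifier_box but red is not meant.

How it is judged:
By the outcome, as a careful person would: the job done as asked, in the order asked, and still so for the second after the job is handed in, with the robot touching nothing.
It also fails if it takes over 70 s, if anything falls off the work surface, if the arm or the gripper's body presses on something with over 40 N, if the wrist force passes 120 N, or if a joint passes its speed limit or range.

## Robot

A 6-joint arm with a two-finger parallel gripper is mounted at the origin on the work surface. World frame = base frame: x ahead of the robot, y to its left, z up, the work surface at z = 0. Lengths are in m, angles in rad, forces in N, time in s.
With the tool pointing down it reaches from about 0.275 to 0.975 m from the base axis. Payload 8.4 kg.
Tool frame: the origin (TCP) lies at the very end of the fingers, on their centre line; the grasp point (between the pads) lies 19 mm behind it (r.grip_depth is the z of the grasp point in the tool frame, in m); z points along the fingers, y is the line along which they close (so a half turn about z gives the same grasp; the last joint's range is limited). The gripper opens to 92 mm and grips with 3 to 60 N. Pads are 20 mm wide; open, the fingers measure 128 mm over their backs; the gripper's body (75 mm by 189 mm) begins 69 mm behind the grasp point.
Start: joints at [-0.002, 0.353, 1.633, -0, 1.155, -0.002], TCP at [0.625, -0, 0.215] pointing down, gripper open.
Joint ranges: [-2.63, 2.63], [-0.92, 2.1], [0.06, 2.66], [-1.3, 4.44], [0, 2.69], [-3.02, 3.02]. Speed limits (rad/s): [2.22, 2.22, 2.79, 3.14, 3.14, 3.14].

## Interface

Orientations are given as a 3x3 rotation matrix whose columns are the frame's x, y, z axes.
In Python, from plant import r, optics, job_done gives the robot as it stands.
- The arm moves only by the tool play_rows, never from a script. Its argument "rows" is a list of rows, each a list of 7 numbers: the shift along the tool's x, y, z in mm, then the turn, a rotation vector about the tool's x, y, z in degrees, then the opening, from -1 (shut) to 1 (fully open). A call has 1 to 12 rows; each row shifts and turns the commanded pose from where the row before left it, along the tool's axes as they then stand; what a row does not reach is not made up. A row lasts 1/12 s, in which the tool goes at most 41.7 mm and 7.16 degrees, less where a joint would pass 70% of its speed; a pose out of reach is approached as far as the arm can. A call is refused whole if a number of a shift passes 41.7 or a number of a turn 7.16, either way. A call with a gripper value outside its range is refused whole. The fingers move at their own pace and stop on an object; the grip force is fixed at half the most. Time passes only in rows, so rows that do not move let the fingers close. It gives the time, the measured TCP pose, the force, the opening and the grip force at its end, in the units of the state.
- r.get_obs(): the state, without advancing time (a new reading comes with each control period).
- optics.camera(name): name is "scene" or "side" or "wrist"; returns the picture (400x640x3 uint8, red, green, blue); there is no depth.
- optics.calibration(name): a dict with "mtx" (3x3 intrinsics, pixels), "k1" (the pictures are not rectified: a ray, as slopes to the right and down, at radius r is drawn at 1 + k1 r^2 times it, then the intrinsics apply), "origin" and "rotation" of the camera in the world. Camera axes: x right, y up, looking along -z (the intrinsics and any distortion apply to the point x, -y, -z); pixel columns grow to the right and rows downward; lengths in m; the calibration is good to about 2 mm. A picture is of the moment at which its call begins: read the wrist's pose just before it. calibration takes no time and is no camera call; for the wrist camera it gives the pose at the moment of the call.
- job_done(): hands the job in; it is judged then, once.
The state is a dict: "t": time; "qpos": joint angles; "dq": joint speeds; "tau": joint torques, N m; "ee_pos": TCP position; "ee_rot": TCP orientation; "force": force on the tool from outside, world axes, zero at the start; "ft_torque": the same for the moment, N m; "finger_gap": finger opening in m; "grip_force": force on a finger pad.
Only numpy, scipy, OpenCV 4.12 (cv2) and the standard library are available. Lean on these libraries where they do the work, as an engineer would, in place of code of your own. Each camera call takes 0.05 s, during which the arm holds its last target. There are 200 camera calls.

## Working session

There is one attempt and no reset: what is moved stays moved. The work goes in short steps, Python scripts to look and compute and a tool call to move; the robot and the scene stay as the last step left them, time stands still between calls to the robot, and variables do not carry over. Pictures are saved under pics/ and viewed, at most 10 in all, crops included, and the job is handed in when it is done.

Besides the shell and the picture viewer there is one more tool, called as name(argument=value, ...) on one line, values as JSON. play_rows: Moves the arm, as the interface text tells. Its arguments: {"type":"object","properties":{"rows":{"type":"array"}},"required":["rows"]}

```bash
mkdir -p pics; python3 - <<'E'
from plant import r, optics
import cv2
print(r.get_obs())
for n in ["scene","wrist"]:
    im=optics.camera(n); cv2.imwrite(f"pics/{n}0.png",im[:,:,::-1])
    print(n,optics.calibration(n))
E
```

```text
{'t': 0.0, 'qpos': array([-2.42113030e-03,  3.53626872e-01,  1.63409237e+00, -2.53553113e-05,
        1.15520455e+00, -2.39562184e-03]), 'dq': array([-0.00026306,  0.00064998,  0.00019243,  0.000488  , -0.00183673,
       -0.00018426]), 'tau': array([-2.43486713e-03, -5.93846583e+01, -3.34216332e+01,  6.94100303e-02,
        2.34022352e-02, -1.15005114e-04]), 'ee_pos': array([ 6.24526263e-01, -2.03950004e-05,  2.13894854e-01]), 'ee_rot': array([[ 1.52429784e-05,  9.99999114e-01, -1.33118667e-03],
       [ 1.00000000e+00, -1.52695812e-05, -1.99740907e-05],
       [-1.99943996e-05, -1.33118637e-03, -9.99999114e-01]]), 'force': array([-0.07874176, -0.10275195, -0.50027936]), 'ft_torque': array([ 0.02515809, -0.04904536, -0.04545515]), 'grip_force': 0.0, 'finger_gap': 0.09185504877963598}
scene {'mtx': array([[446.41876681,   0.        , 322.79182352],
       [  0.        , 446.41876681, 194.5087616 ],
       [  0.        ,   0.        ,   1.        ]]), 'k1': -0.07042932534883775, 'origin': array([ 1.5654231 , -0.59700912,  0.83039117]), 'rotation': array([[ 0.55680131, -0.4646744 ,  0.6885129 ],
       [ 0.83038655,  0.33208917, -0.44740917],
       [-0.02074809,  0.82084986,  0.57076705]])}
wrist {'mtx': array([[317.90956378,   0.        , 316.96175626],
       [  0.        , 317.90956378, 202.17301124],
       [  0.        ,   0.        ,   1.        ]]), 'k1': -0.01471360735138865, 'origin': array([0.62451791, 0.07991088, 0.38346542]), 'rotation': array([[ 9.99999878e-01, -4.93814994e-04,  2.62210282e-05],
       [ 4.65870999e-04,  9.58542405e-01,  2.84949541e-01],
       [-1.65846323e-04, -2.84949494e-01,  9.58542518e-01]])}
```

View pics/scene0.png

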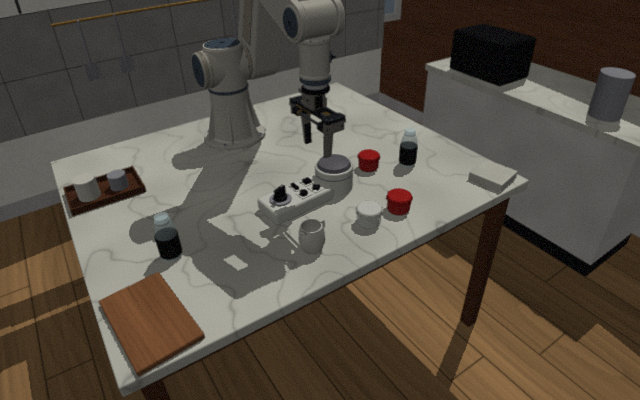

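View pics/wrist0.png

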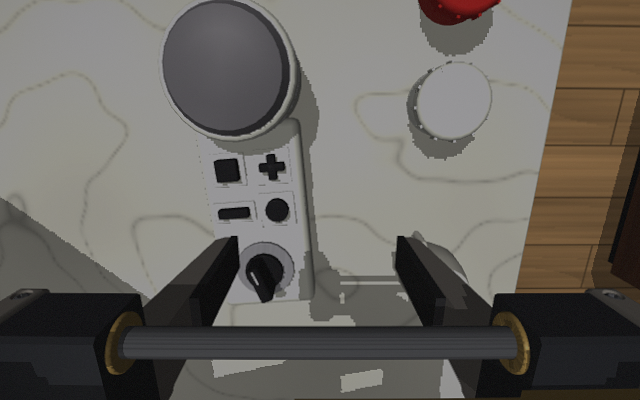

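The wrist picture shows the square key at (227,170), cross (271,167), bar (234,213), round (277,210) and the dial at about (265,275). I'll fit the warmer pose from the keys and zoom in.

```bash
cat > h.py <<'E'
import numpy as np, cv2
from scipy.optimize import least_squares
def proj(P,c):
    p=(np.atleast_2d(P)-c["origin"])@c["rotation"]
    s=np.c_[p[:,0],-p[:,1]]/-p[:,2:]
    s=s*(1+c["k1"]*(s**2).sum(1,keepdims=True))
    return s*c["mtx"][0,0]+c["mtx"][:2,2]
def unproj(uv,z,c):
    d=(np.array(uv,float)-c["mtx"][:2,2])/c["mtx"][0,0]; s=d.copy()
    for _ in range(9): s=d/(1+c["k1"]*(s@s))
    v=c["rotation"]@np.array([s[0],-s[1],-1])
    return c["origin"]+v*(z-c["origin"][2])/v[2]
def W(p,L):
    L=np.atleast_2d(L); a,b=np.cos(p[2]),np.sin(p[2])
    return np.c_[p[0]+a*L[:,0]-b*L[:,1],p[1]+b*L[:,0]+a*L[:,1],L[:,2]]
E
python3 - <<'E'
from plant import optics
from h import *
c=optics.calibration("wrist"); im=cv2.imread("pics/wrist0.png")
uv=[]
for u,v in [(227,170),(271,167),(234,213),(277,210)]:
    g=im[v-19:v+20,u-19:u+20].max(2); n,l,s,ce=cv2.connectedComponentsWithStats((g<50).astype(np.uint8))
    k=1+s[1:,4].argmax(); uv.append(ce[k]+[u-19,v-19]); print(s[k],uv[-1])
L=[[-.024,.012,.056],[.024,.012,.056],[-.024,-.036,.056],[.024,-.036,.056]]
f=least_squares(lambda p:(proj(W(p,L),c)-uv).ravel(),[.5,.1,.1]); print(f.x,f.fun)
print("keys sq,cr,bar,rnd",W(f.x,L).round(4),"dial",W(f.x,[0,-.111,.082]), proj(W(f.x,[[0,-.111,.089],[0,-.111,.057]]),c))
cr=im[225:310,215:315]; cv2.imwrite("pics/dial0.png",cv2.resize(cr,None,fx=6,fy=6,interpolation=cv2.INTER_CUBIC))
E
```

```text
[  6   8  26  23 515] [226.74757282 170.06601942]
[  7   6  26  26 365] [271.50136986 166.52054795]
[  3  13  32  12 318] [233.96226415 212.77987421]
[  8   7  23  24 413] [276.81598063 209.56174334]
[0.55471835 0.00777609 0.08196704] [-0.43072639 -0.24805578  0.42796345 -0.43987597 -0.49916734  0.49049778
  0.49589124  0.29605102]
keys sq,cr,bar,rnd [[ 0.5298  0.0178  0.056 ]
 [ 0.5777  0.0217  0.056 ]
 [ 0.5337 -0.0301  0.056 ]
 [ 0.5816 -0.0261  0.056 ]] dial [[ 0.56380651 -0.10285124  0.082     ]] [[259.29024509 288.79982792]
 [264.11852474 273.62173981]]
```

View pics/dial0.png

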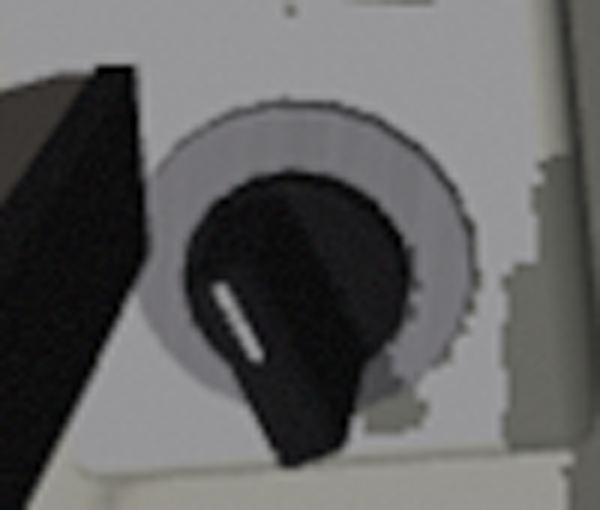

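The crop shows the dial's mark running from its axis up-left, (251,272)–(259,285), so the bar lies at about -57° in the world. First I'll shut the gripper and move above the square key.

play_rows(rows=[[4.5,-23.6,0,0,0,0,-1],[4.5,-23.6,0,0,0,0,-1],[4.5,-23.6,0,0,0,0,-1],[4.5,-23.6,0,0,0,0,-1],[0,0,30,0,0,0,-1],[0,0,30,0,0,0,-1],[0,0,30,0,0,0,-1],[0,0,30,0,0,0,-1],[0,0,0,0,0,0,-1],[0,0,0,0,0,0,-1],[0,0,0,0,0,0,-1],[0,0,0,0,0,0,-1]])

```text
t: 1.1
ee_pos: [0.532, 0.018, 0.0964]
ee_rot: [[0.0, 1.0, 0.003], [1.0, -0.0, 0.0], [0.0, 0.003, -1.0]]
force: [0.7, -1.0, -0.5]
finger_gap: 0.014
grip_force: 0.0
```

```bash
python3 - <<'E'
from plant import r, optics
from h import *
c=optics.calibration("wrist"); im=optics.camera("wrist")[:,:,::-1]; cv2.imwrite("pics/wrist1.png",im)
o=r.get_obs(); print(o["ee_pos"],o["finger_gap"],o["force"])
print(proj([o["ee_pos"],[.5298,.0178,.056],[.5777,.0217,.056],[.5337,-.0301,.056],[.5816,-.0261,.056],[.5638,-.1029,.089]],c).round())
E
```

```text
[0.53198008 0.01804139 0.09641713] 0.009918460528843027 [ 0.10911338  0.11881638 -0.50702261]
[[317. 251.]
 [314. 226.]
 [382. 221.]
 [319. 286.]
 [383. 281.]
 [361. 400.]]
```

View pics/wrist1.png

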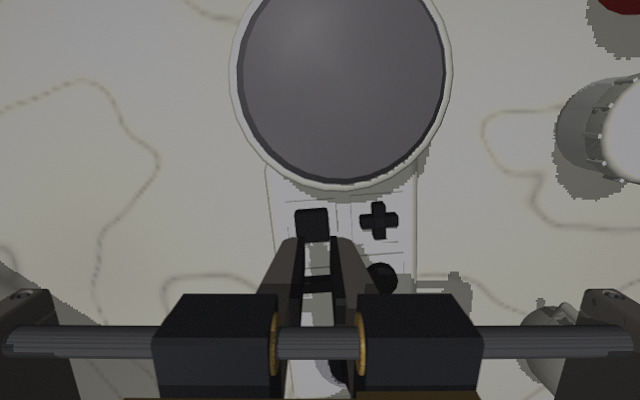

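The square key shows at (312,223) and the cross at (379,220), 2–3 px from the predictions, so the pose is good to about 1.5 mm. I'll finish closing and descend.

play_rows(rows=[[1,-3,10,0,0,0,-1],[0,0,10,0,0,0,-1],[0,0,10,0,0,0,-1],[0,0,5,0,0,0,-1],[0,0,0,0,0,0,-1],[0,0,0,0,0,0,-1],[0,0,3,0,0,0,-1],[0,0,2,0,0,0,-1],[0,0,2,0,0,0,-1],[0,0,2,0,0,0,-1],[0,0,0,0,0,0,-1],[0,0,0,0,0,0,-1]])

```text
t: 2.15
ee_pos: [0.5274, 0.019, 0.0505]
ee_rot: [[0.0, 1.0, -0.0], [1.0, -0.0, -0.0], [-0.0, -0.0, -1.0]]
force: [-0.2, -0.2, 0.0]
finger_gap: 0.0001
grip_force: 0.0
```

play_rows(rows=[[0,0,1,0,0,0,-1],[0,0,1,0,0,0,-1],[0,0,0,0,0,0,-1],[0,0,0,0,0,0,-1]])

```text
t: 2.48
ee_pos: [0.5275, 0.019, 0.05]
ee_rot: [[0.0, 1.0, -0.0], [1.0, -0.0, 0.0], [0.0, -0.0, -1.0]]
force: [-6.0, 0.1, 20.3]
finger_gap: 0.0005
grip_force: 10.2
```

Square bottomed at z = 0.050 with 20 N. Now the round key.

play_rows(rows=[[0,0,-13,0,0,0,-1],[0,0,-13,0,0,0,-1],[-22,13.5,0,0,0,0,-1],[-22,20,0,0,0,0,-1],[0,20,0,0,0,0,-1],[0,0,0,0,0,0,-1],[0,0,0,0,0,0,-1],[0,0,7,0,0,0,-1],[0,0,7,0,0,0,-1],[0,0,0,0,0,0,-1],[0,0,0,0,0,0,-1]])

```text
t: 3.4
ee_pos: [0.5797, -0.0246, 0.0597]
ee_rot: [[-0.001, 1.0, -0.002], [1.0, 0.001, 0.0], [0.0, -0.002, -1.0]]
force: [0.8, 0.2, -0.3]
finger_gap: 0.0004
grip_force: 0.0
```

```bash
python3 - <<'E'
from plant import r, optics
import cv2
cv2.imwrite("pics/wrist2.png",optics.camera("wrist")[:,:,::-1])
o=r.get_obs(); print(o["ee_pos"],o["force"])
E
```

```text
[ 0.58032393 -0.0246765   0.06016805] [ 0.22037994 -0.19588496  0.01761562]
```

View pics/wrist2.png

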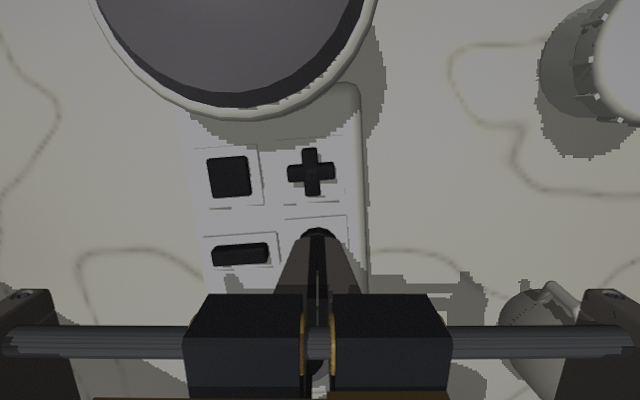

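The square key (229,178) sits low and latched, and the fingertips are over the round key (317,235). I'll press it.

play_rows(rows=[[0,0,3,0,0,0,-1],[0,0,3,0,0,0,-1],[0,0,2,0,0,0,-1],[0,0,2,0,0,0,-1],[0,0,1,0,0,0,-1],[0,0,0.7,0,0,0,-1],[0,0,0,0,0,0,-1],[0,0,0,0,0,0,-1],[0,0,0,0,0,0,-1]])

```text
t: 4.2
ee_pos: [0.5814, -0.0249, 0.0502]
ee_rot: [[0.0, 1.0, 0.001], [1.0, -0.0, 0.0], [0.0, 0.001, -1.0]]
force: [-4.3, 0.9, 16.9]
finger_gap: 0.0004
grip_force: 8.1
```

play_rows(rows=[[0,0,0.5,0,0,0,-1],[0,0,0,0,0,0,-1],[0,0,-20,0,0,0,-1],[0,0,-30,0,0,0,-1],[0,0,-30,0,0,0,0],[-19,-4.5,0,0,0,0,0],[-19,-4.5,0,0,0,0,0],[-19,-4.5,0,0,0,0,0],[-20,-4.5,0,0,0,0,0],[0,0,0,0,0,0,0],[0,0,0,0,0,0,0],[0,0,0,0,0,0,0]])

```text
t: 5.2
ee_pos: [0.5631, -0.1017, 0.1282]
ee_rot: [[0.001, 1.0, -0.0], [1.0, -0.001, 0.0], [0.0, -0.0, -1.0]]
force: [-0.5, -0.8, 1.1]
finger_gap: 0.0459
grip_force: 0.0
```

```bash
python3 - <<'E'
from plant import r, optics
from h import *
c=optics.calibration("wrist"); im=optics.camera("wrist")[:,:,::-1]; cv2.imwrite("pics/wrist3.png",im)
o=r.get_obs(); print(o["ee_pos"],o["force"],o["finger_gap"])
print(proj([[.563,-.102,.089],[.563,-.102,.057]],c).round())
c0=dict(c,origin=np.array([.62451791,.07991088,.38346542]),rotation=np.array([[1,-4.94e-4,2.6e-5],[4.66e-4,.9585424,.28494954],[-1.66e-4,-.2849495,.9585425]]))
a,b=unproj((250.8,272.5),.089,c0),unproj((258.7,284.7),.089,c0); d=b-a; print(a,b,np.degrees(np.arctan2(d[1],d[0])))
E
```

```text
[ 0.5632006  -0.10137965  0.12824483] [-0.15344542  0.00460547 -0.05914711] 0.04606021685744844
[[317. 227.]
 [317. 213.]]
[ 0.55600935 -0.08366281  0.089     ] [ 0.56344402 -0.0979598   0.089     ] -62.524827447621554
```

View pics/wrist3.png

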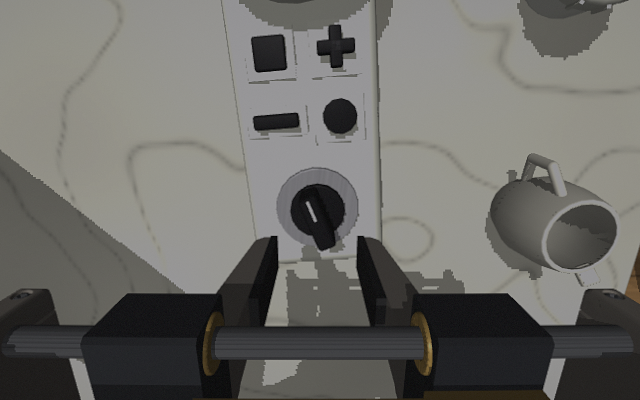

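The dial mark shows at (307,202)–(316,221), giving a bar angle of about -63°. The jaws are centred on the axis and both pressed keys look right. I'll rotate, descend and grip.

play_rows(rows=[[0,0,0,0,0,-6.75,0],[0,0,0,0,0,-6.75,0],[0,0,0,0,0,-6.75,0],[0,0,0,0,0,-6.75,0],[0,0,15,0,0,0,0],[0,0,20,0,0,0,0],[0,0,20,0,0,0,0],[0,0,9,0,0,0,0],[0,0,0,0,0,0,0],[0,0,0,0,0,0,0]])

```text
t: 6.08
ee_pos: [0.5631, -0.1014, 0.0643]
ee_rot: [[-0.455, 0.891, -0.001], [0.891, 0.455, 0.0], [0.001, -0.001, -1.0]]
force: [0.7, -0.3, -1.0]
finger_gap: 0.0459
grip_force: 0.0
```

play_rows(rows=[[0,0,0,0,0,0,-0.4],[0,0,0,0,0,0,-0.6],[0,0,0,0,0,0,-0.7],[0,0,0,0,0,0,-0.8],[0,0,0,0,0,0,-1],[0,0,0,0,0,0,-1],[0,0,0,0,0,0,-1],[0,0,0,0,0,0,-1],[0,0,0,0,0,0,-1],[0,0,0,0,0,0,-1]])

```text
t: 6.92
ee_pos: [0.564, -0.1018, 0.065]
ee_rot: [[-0.454, 0.891, 0.002], [0.891, 0.454, 0.0], [-0.001, 0.002, -1.0]]
force: [3.2, 4.3, 5.3]
finger_gap: 0.0137
grip_force: 29.9
```

```bash
python3 - <<'E'
from plant import r
o=r.get_obs(); print(o["ee_pos"],o["ee_rot"][:2,1],o["force"],o["ft_torque"],o["finger_gap"],o["qpos"][5])
E
```

```text
[ 0.56402434 -0.10181919  0.06497611] [0.89106965 0.45386348] [3.18900038 4.30877666 5.29124173] [ 0.74014275 -0.56398033 -0.00242091] 0.013702287567882436 -0.6530804736555594
```

play_rows(rows=[[0,0,0,0,0,6,-1],[0,0,0,0,0,6,-1],[0,0,0,0,0,6,-1],[0,0,0,0,0,6,-1],[0,0,0,0,0,6,-1],[0,0,0,0,0,6,-1],[0,0,0,0,0,6,-1],[0,0,0,0,0,6,-1],[0,0,0,0,0,0,-1],[0,0,0,0,0,0,-1]])

```text
t: 7.75
ee_pos: [0.5625, -0.1019, 0.0649]
ee_rot: [[0.359, 0.933, -0.001], [0.933, -0.359, 0.0], [-0.0, -0.001, -1.0]]
force: [-2.5, 3.4, 11.7]
finger_gap: 0.0141
grip_force: 29.8
```

```bash
cat > s.py <<'E'
from plant import r
import numpy as np
o=r.get_obs(); y=o["ee_rot"][:2,1]; print(o["ee_pos"],"yaw y",np.degrees(np.arctan2(y[1],y[0])),o["force"],o["ft_torque"],o["finger_gap"],o["qpos"][5],o["tau"][5])
E
python3 s.py
```

```text
[ 0.56248137 -0.10188797  0.06492223] yaw y -21.042786944728384 [-2.54140451  3.43699664 11.72979565] [ 0.54030962  0.49799192 -0.0054299 ] 0.014125398762187475 0.18543415308466565 0.3483056277036667
```

play_rows(rows=[[0,0,0,0,0,4,-1],[0,0,0,0,0,4,-1],[0,0,0,0,0,4,-1],[0,0,0,0,0,0,-1],[0,0,0,0,0,0,-1]])

```text
t: 8.17
ee_pos: [0.5621, -0.1019, 0.0649]
ee_rot: [[0.544, 0.839, -0.002], [0.839, -0.544, -0.0], [-0.001, -0.002, -1.0]]
force: [-3.8, 4.0, 13.3]
finger_gap: 0.0137
grip_force: 30.5
```

```bash
python3 s.py
```

```text
[ 0.5620959  -0.10190278  0.06490399] yaw y -32.94533035205114 [-3.80070156  3.95470452 13.32807345] [0.57988163 0.68084438 0.64585798] 0.013747044638770555 0.3937197736251394 0.9166359901428223
```

play_rows(rows=[[0,0,0,0,0,2,-1],[0,0,0,0,0,2,-1],[0,0,0,0,0,0,-1],[0,0,0,0,0,0,-1]])

```text
t: 8.5
ee_pos: [0.5619, -0.1022, 0.0649]
ee_rot: [[0.6, 0.8, -0.002], [0.8, -0.6, -0.001], [-0.002, -0.001, -1.0]]
force: [-4.3, 1.3, 13.0]
finger_gap: 0.0149
grip_force: 31.9
```

```bash
python3 s.py
```

```text
[ 0.56193755 -0.10218787  0.06487803] yaw y -36.89885108933839 [-4.26469896  1.32256764 13.03414368] [0.37326618 0.8217794  0.81599814] 0.014898790304008435 0.46307607806012224 0.9476102516055107
```

play_rows(rows=[[0,0,0,0,0,3,-1],[0,0,0,0,0,3,-1],[0,0,0,0,0,0,-1],[0,0,0,0,0,0,-1],[0,0,0,0,0,0,-1]])

```text
t: 8.92
ee_pos: [0.5618, -0.1023, 0.0648]
ee_rot: [[0.68, 0.733, -0.002], [0.733, -0.68, -0.001], [-0.002, -0.001, -1.0]]
force: [-3.4, 1.3, 11.0]
finger_gap: 0.0165
grip_force: 35.6
```

```bash
python3 s.py
```

```text
[ 0.56183588 -0.10230896  0.06479453] yaw y -42.85849914852785 [-3.44276534  1.32832447 11.01847001] [0.25300476 0.82131587 1.09956536] 0.016540977219457704 0.5672938004972038 1.0676603391766548
```

The gap now widens from 13.7 to 16.5 mm as the torque rises, so the bar is twisting in the pads against the stop. I'll open and lift clear.

play_rows(rows=[[0,0,0,0,0,0,0],[0,0,0,0,0,0,0],[0,0,0,0,0,0,0],[0,0,0,0,0,0,0],[0,0,-15,0,0,0,0],[0,0,-25,0,0,0,0],[0,0,-25,0,0,0,0],[0,0,0,0,0,0,0],[0,0,0,0,0,0,0]])

```text
t: 9.67
ee_pos: [0.5639, -0.1023, 0.1304]
ee_rot: [[0.682, 0.731, 0.002], [0.731, -0.682, -0.001], [0.001, 0.002, -1.0]]
force: [-0.2, 0.1, -0.2]
finger_gap: 0.0464
grip_force: 0.0
```

```bash
python3 - <<'E'
from plant import r, optics
from h import *
im=optics.camera("wrist")[:,:,::-1]; cv2.imwrite("pics/wrist4.png",im)
E
python3 s.py
```

```text
[ 0.56300128 -0.1020769   0.12925077] yaw y -43.002644494947376 [-0.93667872  0.10667004 -0.26553611] [ 0.05131767  0.08449831 -0.03770009] 0.04583709467996291 0.5686924936495493 0.0019936834723921493
```

View pics/wrist4.png

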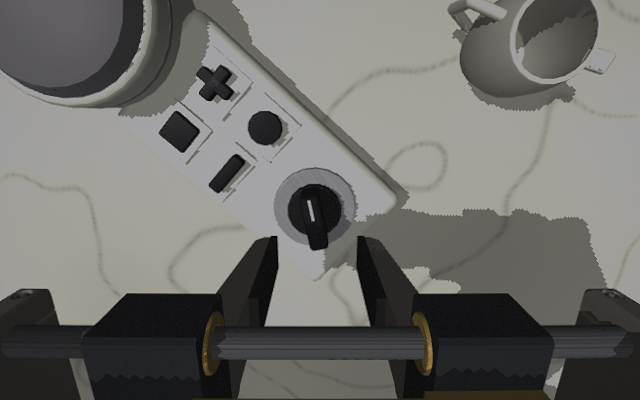

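The dial now sits clockwise of its start, its mark at (309,200)–(314,220), and lags the tool by about 13°, which matches holding against the stop. The jug is unmoved. Next is the bar key.

play_rows(rows=[[0,0,0,0,0,-6.8,-1],[0,0,0,0,0,-6.8,-1],[0,0,0,0,0,-6.8,-1],[0,0,0,0,0,-6.8,-1],[0,0,0,0,0,-6.8,-1],[0,0,0,0,0,-6.8,-1],[0,0,0,0,0,-6.8,-1],[19,-6,0,0,0,0,-1],[19,-6,0,0,0,0,-1],[19,-6,0,0,0,0,-1],[18.4,-6.4,0,0,0,0,-1],[0,0,0,0,0,0,-1]])

```text
t: 10.72
ee_pos: [0.53, -0.0266, 0.1276]
ee_rot: [[-0.081, 0.997, -0.004], [0.997, 0.081, 0.001], [0.001, -0.004, -1.0]]
force: [0.4, -0.9, 0.3]
finger_gap: 0.0006
grip_force: 0.0
```

play_rows(rows=[[0,0,20,0,0,0,-1],[0,0,20,0,0,0,-1],[0,0,15,0,0,0,-1],[0,0,10,0,0,0,-1],[0,0,0,0,0,0,-1],[0,0,0,0,0,0,-1],[0,0,0,0,0,0,-1]])

```text
t: 11.3
ee_pos: [0.5332, -0.0291, 0.0648]
ee_rot: [[-0.08, 0.997, 0.0], [0.997, 0.08, -0.0], [-0.0, 0.0, -1.0]]
force: [0.2, 0.4, 0.1]
finger_gap: 0.0005
grip_force: 0.0
```

```bash
python3 - <<'E'
from plant import r, optics
from h import *
im=optics.camera("wrist")[:,:,::-1]; cv2.imwrite("pics/wrist5.png",im)
E
python3 s.py
```

```text
[ 0.53340761 -0.02904668  0.0650558 ] yaw y 4.591840853274859 [-0.14150018 -0.52014236 -0.0863859 ] [-0.00366118  0.02895236 -0.01143105] 5.12263773684662e-05 -0.13728821770043576 -0.004528320569079369
```

View pics/wrist5.png

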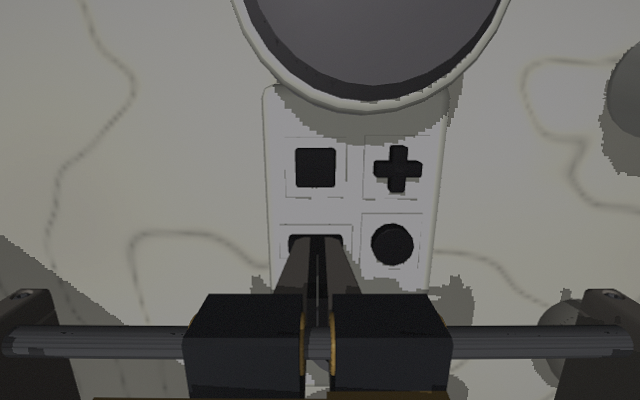

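The fingertips are centred over the bar key (289–343, 242), the square is still down, and the round key is back up at (392,244). I'll press.

play_rows(rows=[[0,0,5,0,0,0,-1],[0,0,3,0,0,0,-1],[0,0,3,0,0,0,-1],[0,0,2,0,0,0,-1],[0,0,2,0,0,0,-1],[0,0,1.5,0,0,0,-1],[0,0,0,0,0,0,-1],[0,0,0,0,0,0,-1],[0,0,0,0,0,0,-1]])

```text
t: 12.1
ee_pos: [0.5333, -0.0288, 0.0499]
ee_rot: [[-0.08, 0.997, 0.001], [0.997, 0.08, -0.0], [-0.0, 0.001, -1.0]]
force: [-6.3, 0.0, 27.5]
finger_gap: 0.0006
grip_force: 13.8
```

It has bottomed at z = 0.0499. I'll release and lift clear.

play_rows(rows=[[0,0,-10,0,0,0,-1],[0,0,-20,0,0,0,-1],[0,0,-30,0,0,0,-1],[0,0,-40,0,0,0,-1],[0,0,-40,0,0,0,-1],[-20,10,0,0,0,0,-1],[-20,10,0,0,0,0,-1],[-20,10,0,0,0,0,-1],[0,0,0,0,0,0,-1],[0,0,0,0,0,0,-1],[0,0,0,0,0,0,-1]])

```text
t: 13.02
ee_pos: [0.5666, -0.0858, 0.1873]
ee_rot: [[-0.08, 0.997, -0.001], [0.997, 0.08, 0.001], [0.001, -0.001, -1.0]]
force: [-0.1, 0.3, 0.0]
finger_gap: 0.0004
grip_force: 0.0
```

```bash
python3 - <<'E'
from plant import r, optics
import cv2
cv2.imwrite("pics/wrist6.png",optics.camera("wrist")[:,:,::-1])
E
python3 s.py
```

```text
[ 0.56662144 -0.08551289  0.18739647] yaw y 4.606344712424583 [ 0.27396637 -0.02087026 -0.33281152] [-0.00044866  0.03546425  0.05151227] 0.0005150152558375027 -0.23312561692524705 0.00045673792556044646
```

View pics/wrist6.png

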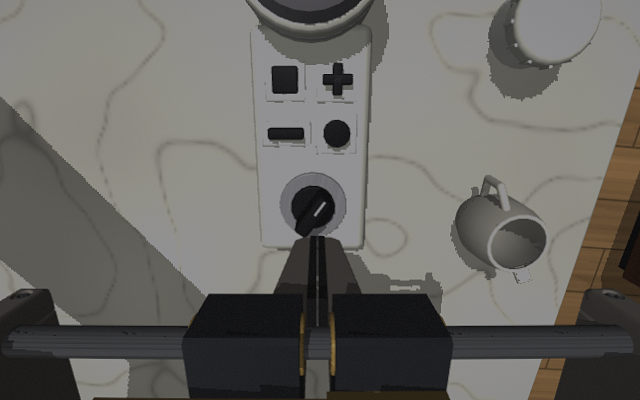

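The final view shows the square key down (285,79), the bar (286,133) and round (336,133) keys up, the cross untouched (338,79), and the dial's mark turned to up-right (320,208). The jug and pacifier box stand in place and the gripper is clear, so I'll hand in.

```bash
python3 -c "
from plant import job_done
print(job_done())"
```

```text
the job is handed in; nothing more can be done
None
```

I handed in the job at about 13 s: the square key is latched down, the round key was pressed and released, the dial was turned clockwise to its stop, and last the bar key was pressed and released; the cross key, jug and pacifier box were untouched, and the arm never went near the bottles.

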